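# Zero the bench comparator on its master, then gauge the slotted block

## Robot

A 6-joint arm with a two-finger parallel gripper is mounted at the origin on the work surface. World frame = base frame: x ahead of the robot, y to its left, z up, the work surface at z = 0. Lengths are in mm, angles in degrees, forces in N, time in s.
With the tool pointing down it reaches from about 375 to 975 mm from the base axis. Payload 3.8 kg.
Tool frame: the origin (TCP) lies at the very end of the fingers, on their centre line; the grasp point (between the pads) lies 19 mm behind it; z points along the fingers, y is the line along which they close (so a half turn about z gives the same grasp; the last joint's range is limited). The gripper opens to 85 mm and grips with 20 to 120 N. Pads are 22 mm wide; open, the fingers measure 114 mm over their backs; the gripper's body (76 mm by 85 mm) begins 54 mm behind the grasp point. The pads swing forward as they close: fully open they stand 13 mm farther back than shut.
Start: joints at [62.114, 15.12, 91.902, -0, 72.978, -2.114], TCP at [293.477, 607.856, 231.28] pointing down, gripper open.
Joint ranges: [-150.88, 150.88], [-54.13, 125.18], [17.81, 147.31], [-75.09, 255.09], [0, 152.58], [-146.25, 146.25]. Speed limits (degrees/s): [147.25, 147.25, 180, 180, 180, 180].

## Interface

Orientations are given as [roll, pitch, yaw] about the fixed x, y, z axes, in that order (R = Rz(yaw) Ry(pitch) Rx(roll)).
In Python, from cell import telemetry, viewer, order gives the robot as it stands.
- The arm moves only by the tool jog_arm, never from a script. Its argument "plan" is a list of rows, each a list of 4 numbers: the shift along the world's x, y, z as a fraction of full scale, then the turn about the world's z as a fraction of full scale. A call has 1 to 10 rows; each row shifts and turns the commanded pose from where the row before left it; what a row does not reach is not made up. Full scale, the value 1, is 0.03 m for a shift and 6 degrees for a turn. A row lasts 1/12 s, in which the tool goes at most 41.7 mm and 7.16 degrees, less where a joint would pass 70% of its speed; a pose out of reach is approached as far as the arm can. A call with a number of a shift or a turn outside -1 to 1 is refused whole. A call with a gripper value outside its range is refused whole. "claw" is the closure, from -1 (fully open) to 1 (shut), set as the call begins (left out, the last holds). The fingers move at their own pace and stop on an object; "force" is the grip in N (left out, the last holds). Time passes only in rows, so rows that do not move let the fingers close. It gives the time, the measured TCP pose, the force, the opening and the grip force at its end, in the units of the state.
- telemetry.state(): the state, without advancing time (a new reading comes with each control period).
- viewer.get_image(name): name is "scene" or "top" or "wrist"; returns a dict with "pixels" (384x512x3 uint8, red, green, blue), "camera_matrix" (3x3 intrinsics, pixels), "distortion" ([k1, k2, p1, p2, k3] as OpenCV has them; the pictures are not rectified), "rvec" (rotation vector, rad) and "tvec" (3), from world to camera coordinates, as OpenCV has them; the wrist camera has in their place "hand_eye" (4x4, takes a point from camera to tool coordinates, whose origin is the TCP and whose axes are the flange's). Camera axes: x right, y down, z forward; pixel columns grow to the right and rows downward; lengths in mm; the calibration is good to about 2 mm. A picture is of the moment at which its call begins: read the wrist's pose just before it. There is no depth.
- order.sign_off(): hands the job in; it is judged then, once.
The state is a dict: "clock": time; "joint_pos": joint angles; "joint_velocities": joint speeds; "tau": joint torques, N m; "tcp_pos": TCP position; "eef_rot": TCP orientation; "contact_force": force on the tool from outside, world axes, zero at the start; "torque": the same for the moment, N m; "grip_width": finger opening in mm; "finger_force": force on a finger pad.
Only numpy, scipy, OpenCV 4.12 (cv2) and the standard library are available. Lean on these libraries where they do the work, as an engineer would, in place of code of your own. Each camera call takes 0.05 s, during which the arm holds its last target. There are 200 camera calls.

## Task

The master block is standing in the bench comparator: press the zero button while it is in there, then lift the master out and stand it upright on the cork pad. Gently lower the square steel block with the slot across its top from the specimen tray into the comparator in the master's place, upright and squared up to the contacts, so that it rests on the base with the sprung plunger bearing on it, and let go; do not press zero again once the master is out.

Things in the scene. Friction and masses are not known exactly. Their poses are not given: they have to be found in the camera images.
- comparator: Fixed bench comparator, base plate 90 (x) x 185 mm (y -60 to 125), 20 thick. Origin: on its underside below the middle of the gap; a gauged block stands at x=y=0 on the plate (z 20), faces square to x, y, gripped on its open -x/+x sides. At -y: fixed steel anvil, 26 wide, face at y -16, back y -49, 74 high. At +y: plunger and white gauge head, 50 wide, y 46 to 122, top z 62, zero button at y 90.
- plunger (a joint): Travel (m) of the sprung plunger along comparator +y: 0 out (gap empty), about 0.005 with a 32 mm block square in the gap, stop 0.020. Spring 4 N when out, 6 N at 0.005, pressing the block to the anvil. Both flare apart from z 44 up to z 74: a block lowered up to 8 mm off to +y or 3 mm to -y is led in and pushes the plunger back by itself; aim 2 to 4 mm to +y to clear the anvil.
- zero (a joint): Travel of the zero button in m: 0 up, 0.006 fully down (5 N); it springs back. It counts as pressed beyond 0.004.
- zero_top (a point): Centre of the top of the round grey zero button (30 mm across) on the gauge head, moving with it; pressed straight down.
- master: The master: plain square steel block 32 x 32 mm, 50 mm tall, flat top, about 0.4 kg. Origin in the middle of its underside, z up, x and y square to its faces. Stands in the comparator at the start.
- part: The part to gauge: square steel block 32 x 32 mm, 50 tall, 0.37 kg, with a slot 10 wide, 12 deep across its top along its x. Origin mid-underside, z up, x, y square to its faces. Stands in one of three places 85 mm apart on a flat grey tray 6 mm thick; a round steel pin and a stepped block of like size fill the others. Grip it on either pair of faces; any quarter turn will do in the comparator.
- pad: Fixed cork pad 110 x 110 mm, 3 mm thick, bare at the start, beyond the gauge-head end of the comparator. Origin in the middle of its underside.
Not all that is in view belongs to the job. What is shaped like the part but pink is not meant. What is shaped like the pad but red is not meant.

How it is judged (in metres and radians):
On the way, in this order (a step that is already met when the one before it is completed fails the run):
1. the zero button is pressed while the master stands in the comparator (value of joint zero above 0.004 m and horizontal distance between master and comparator below 0.012 m and z of master in the frame of comparator between 0.016 and 0.024 m and angle between master's own z axis and vertical below 0.17 rad and value of joint plunger between 0.0025 and 0.0085 m), for 0.1 s.
2. the master stands upright on the cork pad (horizontal distance between master and pad below 0.05 m and z of master in the frame of pad between -0.001 and 0.007 m and angle between master's own z axis and vertical below 0.17 rad and linear speed of master below 0.02 m/s), for 0.2 s.
3. the slotted block stands in the comparator, the plunger bearing on it (horizontal distance between part and comparator below 0.012 m and z of part in the frame of comparator between 0.016 and 0.024 m and angle between part's own z axis and vertical below 0.17 rad and value of joint plunger between 0.0025 and 0.0085 m), for 0.2 s.
At the end, for the whole second after the job is handed in: Slotted block at rest on the comparator base, within 12 mm of the gap's middle, 4 mm in height, upright to 10 degrees, plunger pushed back 2.5 to 8.5 mm; master at rest, upright to 10 degrees, on the pad within 50 mm of its middle; zero button up (all of step 2 and all of step 3 and linear speed of part below 0.02 m/s and value of joint zero below 0.003 m and contact force between part and comparator above 1 N); the robot touches nothing.
It fails at once if the zero button is pressed while the master is out of the comparator (value of joint zero above 0.004 m and horizontal distance between master and comparator above 0.04 m).
It fails at once if the part is dropped or slammed into the comparator (over 120 N) (contact force between part and comparator above 120 N).
It also fails if it takes over 72 s, if anything falls off the work surface, if the arm or the gripper's body presses on something with over 40 N, if the wrist force passes 120 N, or if a joint passes its speed limit or range.

## Working session

There is one attempt and no reset: what is moved stays moved. The work goes in short steps, Python scripts to look and compute and a tool call to move; the robot and the scene stay as the last step left them, time stands still between calls to the robot, and variables do not carry over. Pictures are saved under pics/ and viewed, at most 10 in all, crops included, and the job is handed in when it is done.

Besides the shell and the picture viewer there is one more tool, called after "Call:" as name(argument=value, ...), one argument or row to a line, values as JSON. jog_arm: Moves the arm, as the interface text tells. Shift numbers are shares of 0.03 m and turn numbers shares of 6 degrees, none past 1 either way. Its arguments: {"type":"object","properties":{"plan":{"type":"array","items":{"type":"array","items":{"type":"number","minimum":-1,"maximum":1}}},"claw":{"type":"number"},"force":{"type":"number"}},"required":["plan"]}

```bash
mkdir -p pics
cat > h.py <<'E'
import numpy as np, cv2
from cell import telemetry, viewer, order
def grab(name, save=None):
    s=telemetry.state(); im=viewer.get_image(name)
    p=np.array(im["pixels"],np.uint8)
    K=np.array(im["camera_matrix"],float); d=np.array(im["distortion"],float)
    if "rvec" in im:
        R=cv2.Rodrigues(np.array(im["rvec"],float))[0].T; c=-R@np.array(im["tvec"],float).ravel()
    else:
        r,pp,y=np.radians(s["eef_rot"])
        from scipy.spatial.transform import Rotation as Ro
        T=np.eye(4);T[:3,:3]=Ro.from_euler('xyz',[r,pp,y]).as_matrix();T[:3,3]=s["tcp_pos"]
        T=T@np.array(im["hand_eye"],float); R=T[:3,:3]; c=T[:3,3]
    if save: cv2.imwrite("pics/"+save,p[:,:,::-1])
    np.savez("pics/"+name+".npz",p=p,K=K,d=d,R=R,c=c)
    return p,(K,d,R,c)
def load(name):
    z=np.load("pics/"+name+".npz"); return z["p"],(z["K"],z["d"],z["R"],z["c"])
def pt(cam,uv,z):
    K,d,R,c=cam
    u=cv2.undistortPoints(np.array(uv,float).reshape(-1,1,2),K,d).reshape(-1,2)
    v=np.c_[u,np.ones(len(u))]@R.T
    return c+v*((z-c[2])/v[:,2])[:,None]
def proj(cam,P):
    K,d,R,c=cam
    return cv2.projectPoints(np.array(P,float).reshape(-1,1,3),cv2.Rodrigues(R.T)[0],-R.T@c,K,d)[0].reshape(-1,2)
E
python3 - <<'E'
from h import *
for n in("top","scene"): grab(n,n+"0.png")
print(telemetry.state())
E
```

```text
{'clock': 0.1, 'joint_pos': array([ 6.21137871e+01,  1.51669503e+01,  9.19727916e+01,  2.28460255e-03,
        7.29785602e+01, -2.11341175e+00]), 'joint_velocities': array([ 0.03503006, -0.17914843, -0.20621945,  0.00160043,  0.18797429,
        0.02346125]), 'tau': array([ 1.61334447e-03, -5.16707933e+01, -3.68588233e+01, -1.16605411e-04,
        6.28967100e-03,  2.03884547e-06]), 'tcp_pos': array([293.16481529, 607.27996053, 230.06775176]), 'eef_rot': array([-1.79881859e+02, -6.54435302e-03,  1.54226521e+02]), 'contact_force': array([0.85887662, 0.75796451, 1.02756002]), 'torque': array([-0.03984559,  0.02599208, -0.02708143]), 'finger_force': 0.0, 'grip_width': 85.44016968745447}
```

View pics/top0.png

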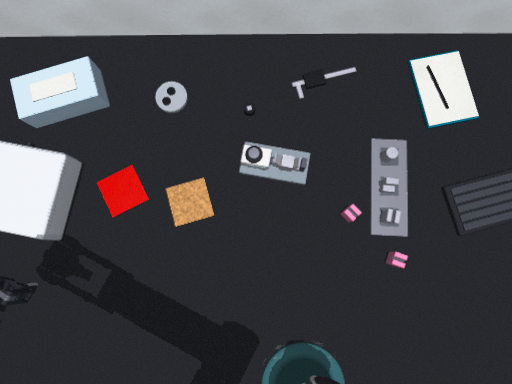

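View pics/scene0.png

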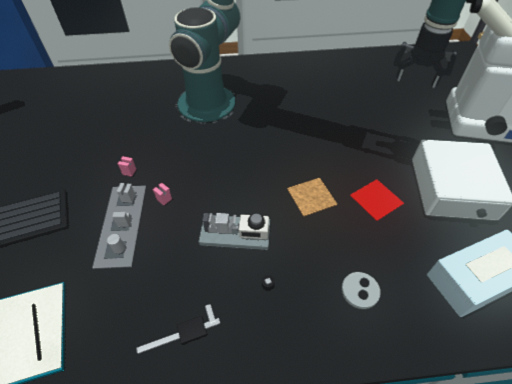

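The top view shows the comparator at about (275,162), with its button at (254,154) and the master at (288,162). The cork pad is at (190,202). The tray is at (390,187), with the pin at (391,155) and the two blocks at (389,186) and (391,216); the lower one looks slotted.

Run:
```python
from h import *
p,cam=load("top")
print("cam",cam[3])
hsv=cv2.cvtColor(p,cv2.COLOR_RGB2HSV)
print("pixels",{k:(p[k[1],k[0]],hsv[k[1],k[0]]) for k in[(190,202),(258,172),(400,170),(270,162)]})
def cont(m,x0,y0,x1,y1):
    mm=np.zeros_like(m);mm[y0:y1,x0:x1]=m[y0:y1,x0:x1]
    return max(cv2.findContours(mm,cv2.RETR_EXTERNAL,cv2.CHAIN_APPROX_NONE)[0],key=cv2.contourArea)
v=((hsv[...,2]>60)*255).astype(np.uint8)
for n,b,z in[("pad",(155,170,225,235),3),("comp",(232,130,320,190),20),("tray",(365,132,415,242),6)]:
    c=cont(v,*b); w=pt(cam,c.reshape(-1,2),z)[:,:2]
    print(n,cv2.minAreaRect(w.astype(np.float32)))
print("button",pt(cam,[254,154],68),"master",pt(cam,[288,162],70),"blocks",pt(cam,[[391,184],[393,213]],56))
a=cv2.resize(p[125:245,225:325],None,fx=4,fy=4,interpolation=3);b=cv2.resize(p[125:245,330:430],None,fx=4,fy=4,interpolation=3)
cv2.imwrite("pics/z.png",np.hstack([a,b])[:,:,::-1])
```

```text
cam [349.97188643 107.58150562 992.06955715]
pixels {(190, 202): (array([219, 163, 100], dtype=uint8), array([ 16, 139, 219], dtype=uint8)), (258, 172): (array([154, 169, 183], dtype=uint8), array([104,  40, 183], dtype=uint8)), (400, 170): (array([144, 144, 159], dtype=uint8), array([120,  24, 159], dtype=uint8)), (270, 162): (array([75, 76, 85], dtype=uint8), array([117,  30,  85], dtype=uint8))}
pad ((477.17877197265625, 301.3194580078125), (113.04727935791016, 113.16331481933594), 16.021087646484375)
comp ((581.734130859375, 67.73561096191406), (188.00408935546875, 94.05824279785156), 79.38479614257812)
tray ((517.2354125976562, -248.462646484375), (101.2794189453125, 273.06427001953125), 86.32707214355469)
button [[593.18128281 121.67230846  68.        ]] master [[570.80291271  33.15900521  70.        ]] blocks [[ 513.90204709 -236.85440708   56.        ]
 [ 437.68627183 -237.65348534   56.        ]]
```

View pics/z.png

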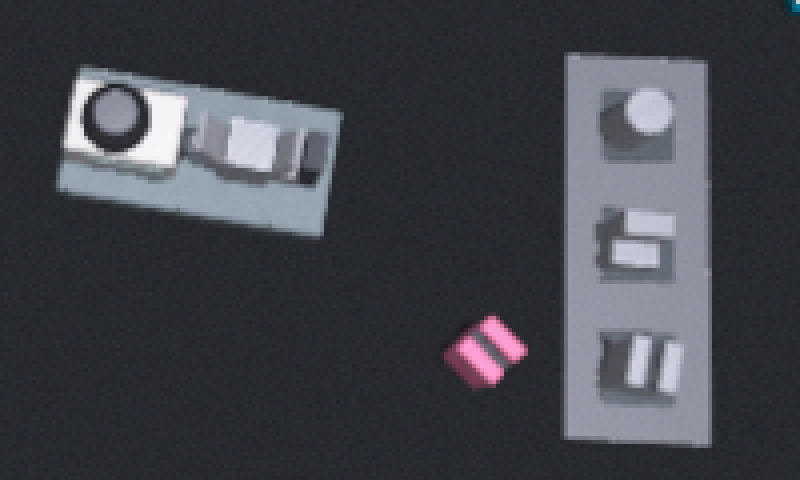

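The crop shows the lower tray block (crop 655,362) with a slot between two equal strips. The middle block (640,240) has strips at different heights, so it is the stepped one. I'm moving over the comparator for a close look.

Call:
jog_arm(
  plan=[
    [0.54,-0.99,0.1,-0.69],
    [0.54,-0.99,0.1,-0.69],
    [0.54,-0.99,0.1,-0.69],
    [0.54,-0.99,0.1,-0.69],
    [0.54,-0.99,0.1,-0.69],
    [0.54,-0.99,0.1,-0.69],
    [0.54,-0.99,0.1,-0.69],
    [0.54,-0.99,0.1,-0.69],
    [0.54,-0.99,0.1,-0.69],
  ],
  claw=1,
)

```text
clock: 0.85
tcp_pos: [439.5, 338.8, 257.9]
eef_rot: [-180.0, 0.0, 116.8]
contact_force: [0.2, 0.3, 0.2]
grip_width: 0.3
finger_force: 0.0
```

Call:
jog_arm(
  plan=[
    [0.54,-0.99,0.1,-0.69],
    [0.54,-0.99,0.1,-0.69],
    [0.54,-0.99,0.1,-0.69],
    [0.54,-0.99,0.1,-0.69],
    [0.54,-0.99,0.1,-0.69],
    [0.54,-0.99,0.1,-0.69],
    [0.54,-0.99,0.1,-0.69],
    [0.54,-0.99,0.1,-0.69],
    [0.54,-0.99,0.1,-0.69],
    [0,0,0,0],
  ],
)

```text
clock: 1.68
tcp_pos: [587.4, 68.1, 285.3]
eef_rot: [179.9, 0.1, 79.3]
contact_force: [0.2, -0.4, 1.0]
grip_width: -0.2
finger_force: 0.0
```

Run:
```python
from h import *
p,cam=grab("wrist","w1.png"); s=telemetry.state()
print(s["tcp_pos"],s["eef_rot"],cam[3],s["contact_force"])
print(pt(cam,[[256,192],[256,100],[156,192]],20))
```

```text
[586.08842187  70.46465223 284.90603363] [-1.79991914e+02  3.74109207e-02  7.94579907e+01] [601.45566956 145.10450689 427.03676811] [ 0.49701757  0.64962192 -0.5158968 ]
[[579.1043894   11.93509052  20.        ]
 [602.44740431 135.82723678  20.        ]
 [438.46169961  38.70876733  20.        ]]
```

View pics/w1.png

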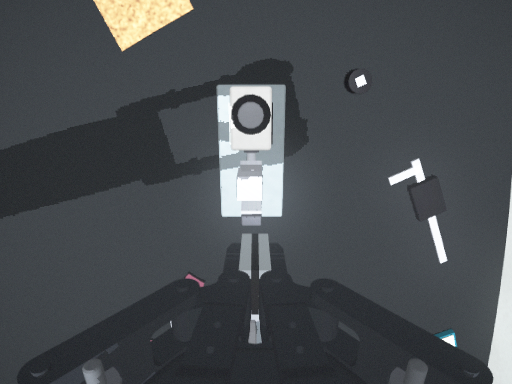

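The wrist view shows the button at (250,115), the master's top at (250,189), and the base plate from columns 219 to 284 and rows 86 to 217, nearly square to the image.

```bash
cat > comp.py <<'E'
from h import *
def rect(cam,m,box,z):
    x0,y0,x1,y1=box; mm=np.zeros_like(m);mm[y0:y1,x0:x1]=m[y0:y1,x0:x1]
    c=max(cv2.findContours(mm,cv2.RETR_EXTERNAL,cv2.CHAIN_APPROX_NONE)[0],key=cv2.contourArea)
    return cv2.minAreaRect(pt(cam,c.reshape(-1,2),z)[:,:2].astype(np.float32)), cv2.minAreaRect(c)
E
python3 - <<'E'
from comp import *
p,cam=load("wrist"); hsv=cv2.cvtColor(p,cv2.COLOR_RGB2HSV); g=hsv[...,2]
b=lambda m:(m*255).astype(np.uint8)
print("base",rect(cam,b(g>100),(205,75,300,225),20))
print("ring",rect(cam,b(g<75),(232,92,270,137),64))
print("btn",rect(cam,b((g>75)&(g<190)),(239,103,262,127),68))
for t in(200,225,245):print("master",rect(cam,b(g>t),(232,168,268,208),70))
print(g[115,225:280],g[165:212,250])
E
```

```text
base (((586.2831420898438, 59.66022872924805), (195.83065795898438, 100.0401840209961), 79.22984313964844), ((253.4796142578125, 153.92930603027344), (141.30276489257812, 70.56214904785156), 87.95458984375))
ring (((593.0062255859375, 122.02202606201172), (43.815311431884766, 43.522239685058594), 79.22010040283203), ((250.5, 114.0), (38.0, 37.0), 90.0))
btn (((592.4085693359375, 122.0427017211914), (26.241886138916016, 25.717891693115234), 79.2144546508789), ((250.0, 114.5), (23.0, 22.0), 90.0))
master (((574.8014526367188, 35.08572006225586), (50.76447677612305, 44.35731887817383), 79.2144546508789), ((249.5, 187.5), (39.0, 35.0), 90.0))
master (((574.8013916015625, 35.08529281616211), (50.763607025146484, 44.35731887817383), 79.2144546508789), ((249.5, 187.5), (39.0, 35.0), 90.0))
master (((574.61376953125, 31.362815856933594), (36.47288131713867, 43.98013687133789), 77.02671813964844), ((249.83822631835938, 190.5299530029297), (34.977699279785156, 27.839391708374023), 2.045408248901367))
[250 250 250 250 255 254 157  90  59  53  49  52  99 142 150 152 152 151
 152 154 153 152 153 154 153 152 153 153 151 152 150 149 152 150 151 151
 153 151 126  55  52  51  48  55  51  86 153  52 165 166 165 168 166 168
 166] [159 161 158 162 162 160 168 172 171 170 171 230 255 255 255 255 255 255
 255 255 255 255 255 255 255 255 255 255 255 255 255 255 255 255 255 253
 222 221 222 222 221 221 222 221 222 231 249]
```

Call:
jog_arm(
  plan=[
    [0.1,0.9,-0.5,0],
    [0.1,0.85,-0.5,0],
    [0,0,-0.9,0],
    [0,0,-0.9,0],
    [0,0,-0.9,0],
    [0,0,-0.9,0],
    [0,0,-0.9,0],
    [0,0,0,0],
    [0,0,0,0],
  ],
)

```text
clock: 2.48
tcp_pos: [588.6, 126.3, 118.1]
eef_rot: [-179.7, 0.1, 79.8]
contact_force: [1.0, -0.5, 0.3]
grip_width: -0.4
finger_force: 0.0
```

Run:
```python
from h import *
for i in range(4):
    viewer.get_image("top");s=telemetry.state();print(s["tcp_pos"],s["contact_force"])
p,cam=grab("scene"); print(proj(cam,[[592.5,122,70]]))
x,y=map(int,proj(cam,[[592.5,122,70]])[0])
cv2.imwrite("pics/s1.png",cv2.resize(p[y-60:y+50,x-80:x+60],None,fx=5,fy=5)[:,:,::-1])
```

```text
[590.59183338 126.40860053 120.4394917 ] [-0.16339039 -0.46358449  0.1682272 ]
[591.86770112 126.48191708 121.86189457] [0.39631946 0.5660441  0.24536772]
[592.53659976 126.42618703 122.64508967] [ 0.27364555 -0.27702385 -0.1034415 ]
[592.79143778 126.35502405 122.95479923] [0.44952737 0.15719121 0.8563306 ]
[[255.19864018 220.24290133]]
```

View pics/s1.png

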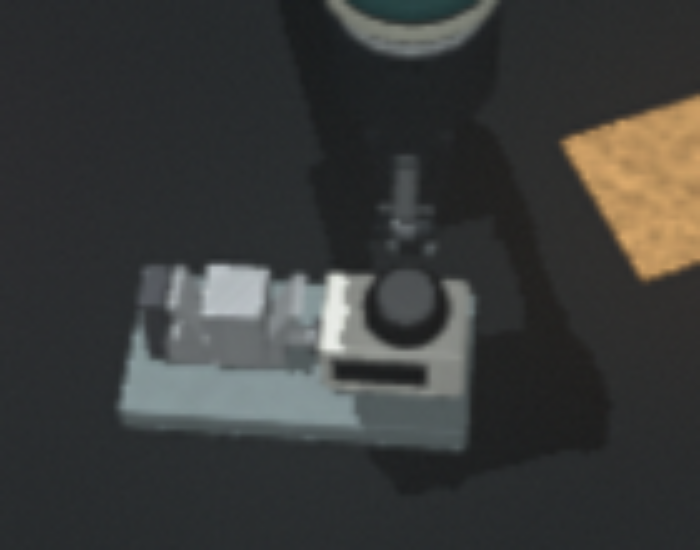

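The closed fingers hang just above and behind the button, which is at about (405,297) in the crop. Next I'll descend.

Call:
jog_arm(
  plan=[
    [0,-0.14,-0.6,0],
    [0,0,-0.6,0],
    [0,0,-0.2,0],
    [0,0,0,0],
    [0,0,0,0],
    [0,0,0,0],
  ],
)

```text
clock: 3.23
tcp_pos: [591.6, 121.4, 79.8]
eef_rot: [179.9, -0.0, 79.7]
contact_force: [-2.4, -2.2, 3.8]
grip_width: 0.1
finger_force: 1.9
```

Call:
jog_arm(
  plan=[
    [0,0,-0.2,0],
    [0,0,0,0],
    [0,0,0,0],
  ],
)

```text
clock: 3.48
tcp_pos: [592.4, 121.7, 77.7]
eef_rot: [179.9, -0.0, 79.7]
contact_force: [-10.5, -2.8, 24.6]
grip_width: 0.2
finger_force: 12.5
```

Call:
jog_arm(
  plan=[
    [0,0,0,0],
    [0,0,0,0],
    [0,0,1,0],
    [0,0,1,0],
    [0,0,1,0],
    [0,0,1,0],
    [-0.2,-0.98,0.5,0],
    [-0.2,-0.98,0.5,0],
    [-0.16,-0.98,0,0],
    [0,0,0,0],
  ],
)

```text
clock: 4.32
tcp_pos: [574.8, 29.4, 224.7]
eef_rot: [179.7, 0.1, 79.6]
contact_force: [-0.9, -0.2, -0.1]
grip_width: 0.2
finger_force: 0.0
```

Call:
jog_arm(
  plan=[
    [0,0,0,0],
    [0,0,0,0],
    [0,0,0,0],
    [0,0,0,0],
  ],
  claw=-1,
)

```text
clock: 4.65
tcp_pos: [574.2, 34.3, 221.7]
eef_rot: [-179.9, -0.0, 79.8]
contact_force: [0.3, -1.1, 0.8]
grip_width: 48.3
finger_force: 0.0
```

Run:
```python
from comp import *
p,cam=grab("wrist","w2.png"); s=telemetry.state()
print(s["tcp_pos"],s["eef_rot"][2],cam[3])
o=np.array([575.5,33.3]);a=np.radians(79.2);ey=np.array([np.cos(a),np.sin(a)]);ex=np.array([ey[1],-ey[0]])
q=[[*(o+16*i*ex+16*j*ey),70] for i,j in[(-1,-1),(1,-1),(1,1),(-1,1)]]
u=proj(cam,q);print(u)
x,y=map(int,u.mean(0)); x=max(x,70);y=max(y,50)
im=p[:,:,::-1].copy()
cv2.polylines(im,[np.int32(u*16)],True,(0,0,255),1,cv2.LINE_AA,4)
y0=max(0,min(y-70,384-140));x0=max(0,min(x-90,512-180))
print(x0,y0);cv2.imwrite("pics/w2c.png",cv2.resize(im[y0:y0+140,x0:x0+180],None,fx=4,fy=4))
```

```text
[574.18399041  34.32340483 221.73176795] 79.78071249766454 [587.895118   111.03648252 363.69099499]
[[240.64702026 190.17580188]
 [271.93930592 190.46333699]
 [272.79694857 159.73796198]
 [240.50444182 159.43130812]]
166 104
```

View pics/w2c.png

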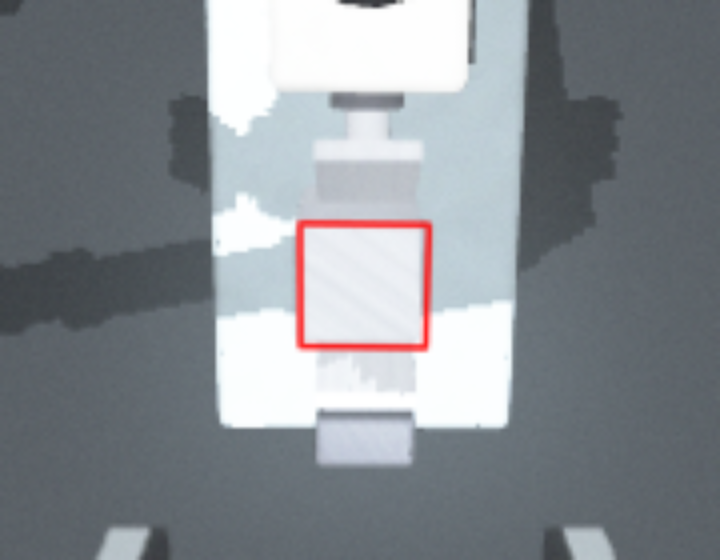

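The projected outline lies right on the master's top, at (166+91, 104+71), so the pose is confirmed. Now I'll descend and grip.

Call:
jog_arm(
  plan=[
    [0.04,-0.03,-0.9,-0.08],
    [0,0,-0.9,0],
    [0,0,-0.9,0],
    [0,0,-0.9,0],
    [0,0,-0.9,0],
    [0,0,-0.9,0],
    [0,0,-0.6,0],
    [0,0,-0.3,0],
    [0,0,0,0],
    [0,0,0,0],
  ],
)

```text
clock: 5.53
tcp_pos: [575.6, 32.9, 33.2]
eef_rot: [-180.0, 0.0, 79.3]
contact_force: [1.0, 0.1, 0.9]
grip_width: 85.5
finger_force: 0.0
```

Call:
jog_arm(
  plan=[
    [0,0,0,0],
    [0,0,0,0],
    [0,0,0,0],
    [0,0,0,0],
    [0,0,0,0],
    [0,0,0,0],
  ],
  claw=1,
  force=60,
)

```text
clock: 6.03
tcp_pos: [574.4, 32.7, 34.4]
eef_rot: [-179.9, -0.0, 79.2]
contact_force: [-5.2, 1.4, 7.4]
grip_width: 31.2
finger_force: 61.8
```

Call:
jog_arm(
  plan=[
    [0,0,0.3,0],
    [0,0,0.5,0],
    [0,0,0.8,0],
    [0,0,0.8,0],
    [0,0,0.8,0],
    [0,0,0.8,0],
    [-0.1,0.3,0,0],
    [-0.3,0.8,0,0],
    [-0.3,0.8,0,0],
    [-0.3,0.8,0,0],
  ],
)

```text
clock: 6.87
tcp_pos: [543.9, 114.3, 151.8]
eef_rot: [-179.9, 0.0, 79.1]
contact_force: [0.5, 0.6, -3.9]
grip_width: 31.3
finger_force: 62.3
```

Call:
jog_arm(
  plan=[
    [-0.3,0.8,0,0],
    [-0.3,0.8,0,0],
    [-0.3,0.8,0,0],
    [-0.3,0.8,0,0],
    [-0.3,0.8,0,0],
    [-0.3,0.8,0,0],
    [-0.3,0.8,0,0],
    [-0.15,0.5,0,0],
    [0,0,0,0],
    [0,0,0,0],
  ],
)

```text
clock: 7.7
tcp_pos: [476.3, 296.9, 151.6]
eef_rot: [-179.9, 0.1, 79.4]
contact_force: [0.1, -0.4, -4.2]
grip_width: 31.5
finger_force: 62.3
```

Call:
jog_arm(
  plan=[
    [0,0,0,0],
    [0,0,0,0],
    [0,0,0,0],
  ],
)

```text
clock: 7.95
tcp_pos: [478.0, 295.6, 152.8]
eef_rot: [-180.0, 0.0, 79.2]
contact_force: [0.8, -0.6, -4.2]
grip_width: 31.2
finger_force: 62.3
```

Next I'll lower to TCP z ≈ 18: 134 mm, the last part slow.

Call:
jog_arm(
  plan=[
    [0,0.15,-0.8,0],
    [0,0,-0.8,0],
    [0,0,-0.8,0],
    [0,0,-0.8,0],
    [0,0,-0.6,0],
    [0,0,-0.3,0],
    [0,0,-0.1,0],
    [0,0,0,0],
    [0,0,0,0],
    [0,0,0,0],
  ],
)

```text
clock: 8.78
tcp_pos: [479.4, 301.6, 29.0]
eef_rot: [179.9, -0.1, 79.2]
contact_force: [0.3, 0.3, -3.7]
grip_width: 31.0
finger_force: 62.2
```

Call:
jog_arm(
  plan=[
    [0,0,-0.1,0],
    [0,0,-0.1,0],
    [0,0,0,0],
    [0,0,0,0],
    [0,0,0,0],
  ],
)

```text
clock: 9.2
tcp_pos: [477.9, 301.0, 21.3]
eef_rot: [-180.0, 0.0, 79.2]
contact_force: [-0.3, 0.6, -3.4]
grip_width: 31.3
finger_force: 62.2
```

Call:
jog_arm(
  plan=[
    [0,0,-0.05,0],
    [0,0,-0.05,0],
    [0,0,0,0],
    [0,0,0,0],
  ],
)

```text
clock: 9.53
tcp_pos: [477.8, 300.9, 18.1]
eef_rot: [-180.0, 0.0, 79.2]
contact_force: [0.2, -0.6, -4.2]
grip_width: 31.0
finger_force: 62.2
```

Call:
jog_arm(
  plan=[
    [0,0,-0.05,0],
    [0,0,0,0],
    [0,0,0,0],
  ],
)

```text
clock: 9.78
tcp_pos: [478.1, 301.1, 17.4]
eef_rot: [180.0, -0.0, 79.2]
contact_force: [-3.2, -1.5, 2.9]
grip_width: 31.1
finger_force: 62.8
```

Call:
jog_arm(
  plan=[
    [0,0,0,0],
    [0,0,0,0],
    [0,0,0,0],
    [0,0,0,0],
    [0,0,0.5,0],
    [0,0,1,0],
    [0,0,1,0],
    [0,0,1,0],
    [0,0,1,0],
    [0,0,1,0],
  ],
  claw=-1,
)

```text
clock: 10.62
tcp_pos: [477.9, 300.9, 183.2]
eef_rot: [180.0, -0.0, 79.2]
contact_force: [0.3, 0.5, 0.2]
grip_width: 85.6
finger_force: 0.0
```

Call:
jog_arm(
  plan=[
    [0,-0.5,1,0],
    [-0.07,-1,0.6,0],
    [-0.07,-1,0,0],
    [-0.07,-1,0,0],
    [-0.07,-1,0,0],
    [-0.07,-1,0,0],
    [-0.07,-1,0,0],
    [-0.07,-1,0,0],
    [-0.07,-1,0,0],
    [-0.07,-1,0,0],
  ],
)

```text
clock: 11.45
tcp_pos: [458.8, 14.6, 229.9]
eef_rot: [180.0, -0.0, 79.2]
contact_force: [0.6, -0.3, -0.6]
grip_width: 85.5
finger_force: 0.0
```

Call:
jog_arm(
  plan=[
    [-0.07,-1,0,0],
    [-0.07,-1,0,0],
    [-0.07,-1,0,0],
    [-0.07,-1,0,0],
    [-0.07,-1,0,0],
    [-0.07,-1,0,0],
    [-0.07,-1,0,0],
    [-0.07,-1,0,0],
    [0,-0.5,0,0],
    [0,0,0,0],
  ],
)

```text
clock: 12.28
tcp_pos: [442.2, -242.1, 229.9]
eef_rot: [180.0, 0.1, 79.0]
contact_force: [0.3, -0.5, -0.1]
grip_width: 85.4
finger_force: 0.0
```

Run:
```python
from comp import *
viewer.get_image("top");viewer.get_image("top");viewer.get_image("top")
pt_,ct=grab("top","top1.png")
p,cam=grab("wrist","w3.png"); s=telemetry.state()
print(s["tcp_pos"],s["eef_rot"][2],cam[3])
print(proj(cam,[[437.7,-237.7,56]]))
u=np.int32(proj(ct,[[478,301,53]])[0])
c=cv2.resize(pt_[u[1]-40:u[1]+40,u[0]-40:u[0]+40],(288,288))
cv2.imwrite("pics/w3c.png",np.hstack([p,np.vstack([c,np.zeros((96,288,3),np.uint8)])])[:,:,::-1])
```

```text
[ 442.27387229 -237.98165079  229.66916812] 79.28706235347585 [ 456.53212101 -161.67392367  371.60566586]
[[250.69775716 169.59775318]]
```

View pics/w3c.png

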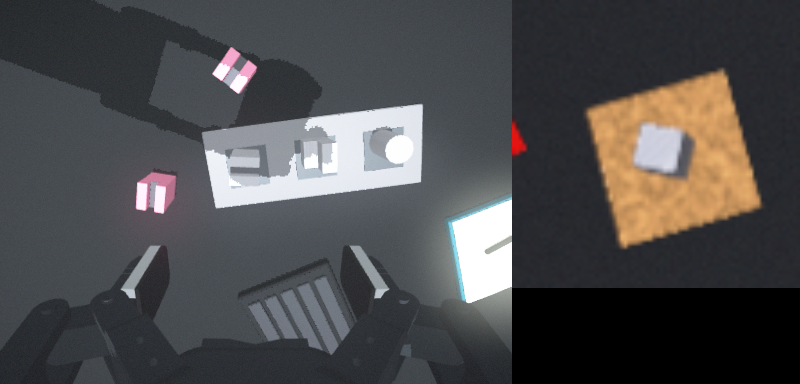

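The right-hand crop shows the master standing on the pad. In the wrist view the blocks are at (247,163) and (320,156); I'm enlarging them to confirm which has the slot.

Run:
```python
from h import *
p,cam=load("wrist")
c=p[120:210,195:355].astype(float); c=np.clip(255*(c/255)**0.7,0,255).astype(np.uint8)
cv2.imwrite("pics/w3d.png",cv2.resize(c,None,fx=5,fy=5,interpolation=2)[:,:,::-1])
```

```text
(no output)
```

View pics/w3d.png

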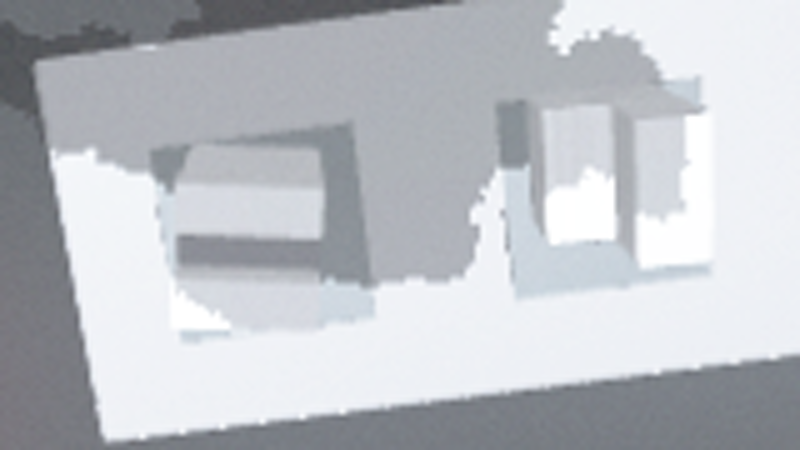

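The left block (crop 250,256) has the slot: two equal strips with a dark groove at rows 238 to 270. The right block is stepped. Next I'll take its top corners as rays at z = 56.

Run:
```python
from h import *
p,cam=load("wrist")
q=np.array([[177,183],[322,187],[322,326],[182,328],[178,236],[322,240]])/5+[195,120]-0.4
w=pt(cam,q,56)[:,:2]; print(w.round(1), w[:4].mean(0))
for a,b in[(0,1),(4,5),(3,2),(0,3),(1,2)]:
    d=w[b]-w[a];print(np.linalg.norm(d),np.degrees(np.arctan2(d[1],d[0])))
```

```text
[[ 418.9 -219.2]
 [ 449.  -225.8]
 [ 443.3 -256.2]
 [ 413.2 -250.9]
 [ 416.7 -230.5]
 [ 446.9 -237.2]] [ 431.11070464 -238.02135076]
30.798163954904062 -12.42189146218266
30.90738732029082 -12.437894591176168
30.605256297591033 -9.93107774931484
32.172205883181995 -100.22051172191155
30.835058394441887 -100.5374537303973
```

Call:
jog_arm(
  plan=[
    [-0.38,0,-0.9,-0.12],
    [0,0,-0.9,0],
    [0,0,-0.9,0],
    [0,0,-0.9,0],
    [0,0,-0.9,0],
    [0,0,-0.9,0],
    [0,0,-0.8,0],
    [0,0,-0.4,0],
    [0,0,-0.3,0],
    [0,0,0,0],
  ],
)

```text
clock: 13.37
tcp_pos: [429.7, -237.3, 21.0]
eef_rot: [-179.8, -0.1, 78.6]
contact_force: [-0.7, 0.1, 0.1]
grip_width: 85.3
finger_force: 0.0
```

Call:
jog_arm(
  plan=[
    [0,0,0,0],
    [0,0,0,0],
    [0,0,0,0],
  ],
)

```text
clock: 13.62
tcp_pos: [432.2, -239.6, 24.3]
eef_rot: [179.8, 0.1, 78.5]
contact_force: [0.2, 0.5, 0.6]
grip_width: 85.2
finger_force: 0.0
```

Call:
jog_arm(
  plan=[
    [0,0,-0.15,0],
    [0,0,0,0],
    [0,0,0,0],
  ],
)

```text
clock: 13.87
tcp_pos: [430.9, -239.1, 18.5]
eef_rot: [180.0, 0.0, 78.5]
contact_force: [-0.2, 0.3, -0.4]
grip_width: 85.2
finger_force: 0.0
```

Call:
jog_arm(
  plan=[
    [0,0,0,0],
    [0,0,0,0],
    [0,0,0,0],
    [0,0,0,0],
    [0,0,0,0],
    [0,0,0,0],
  ],
  claw=1,
)

```text
clock: 14.37
tcp_pos: [431.1, -239.3, 18.5]
eef_rot: [180.0, 0.0, 78.5]
contact_force: [-0.8, -0.1, 2.0]
grip_width: 31.1
finger_force: 60.0
```

Call:
jog_arm(
  plan=[
    [0,0,0.3,0],
    [0,0,0.7,0],
    [0,0,0.9,0],
    [0,0,0.9,0],
    [0,0,0.9,0.12],
    [0.1,0.2,0.9,0],
    [0.42,0.8,0.1,0],
    [0.42,0.8,0,0],
    [0.42,0.8,0,0],
    [0.42,0.8,0,0],
  ],
)

```text
clock: 15.2
tcp_pos: [483.9, -135.8, 159.3]
eef_rot: [-180.0, -0.0, 79.2]
contact_force: [0.4, -0.7, -4.1]
grip_width: 31.7
finger_force: 60.1
```

Call:
jog_arm(
  plan=[
    [0.42,0.8,0,0],
    [0.42,0.8,0,0],
    [0.42,0.8,0,0],
    [0.42,0.8,0,0],
    [0.42,0.8,0,0],
    [0.42,0.8,0,0],
    [0.42,0.8,0,0],
    [0.1,0.15,0,0],
    [0,0,0,0],
    [0,0,0,0],
  ],
)

```text
clock: 16.03
tcp_pos: [574.5, 35.4, 158.6]
eef_rot: [-179.9, 0.1, 79.3]
contact_force: [-1.3, 0.9, -3.5]
grip_width: 31.4
finger_force: 60.0
```

Call:
jog_arm(
  plan=[
    [0,0,0,0],
    [0,0,0,0],
    [0,0,0,0],
    [0,0,0,0],
  ],
)

```text
clock: 16.37
tcp_pos: [575.1, 34.6, 159.3]
eef_rot: [-180.0, 0.0, 79.2]
contact_force: [0.1, 0.5, -4.5]
grip_width: 31.3
finger_force: 60.0
```

Run:
```python
from h import *
p,cam=grab("wrist","w4.png"); s=telemetry.state()
print(s["tcp_pos"],s["eef_rot"],s["finger_force"])
o=np.array([575.3,33.3]);a=np.radians(79.2);ey=np.array([np.cos(a),np.sin(a)]);ex=np.array([ey[1],-ey[0]])
im=p[:,:,::-1].copy(); c=s["tcp_pos"]
for k,(z,col,q) in enumerate([(20,(0,0,255),o),(c[2]-12.5+50,(0,255,0),c[:2])]):
    u=proj(cam,[[*(q+16*i*ex+16*j*ey),z] for i,j in[(-1,-1),(1,-1),(1,1),(-1,1)]]);print(u.round(0))
    cv2.polylines(im,[np.int32(u*16)],True,col,1,cv2.LINE_AA,4)
cv2.imwrite("pics/w4c.png",cv2.resize(im[130:290,150:360],None,fx=3.6,fy=3.6))
```

```text
[575.24627466  34.74435241 159.38320806] [1.79998788e+02 1.77573830e-03 7.91673029e+01] 60.01192230731249
[[239. 195.]
 [272. 195.]
 [272. 163.]
 [239. 163.]]
[[218. 323.]
 [293. 323.]
 [296. 258.]
 [215. 258.]]
```

View pics/w4c.png

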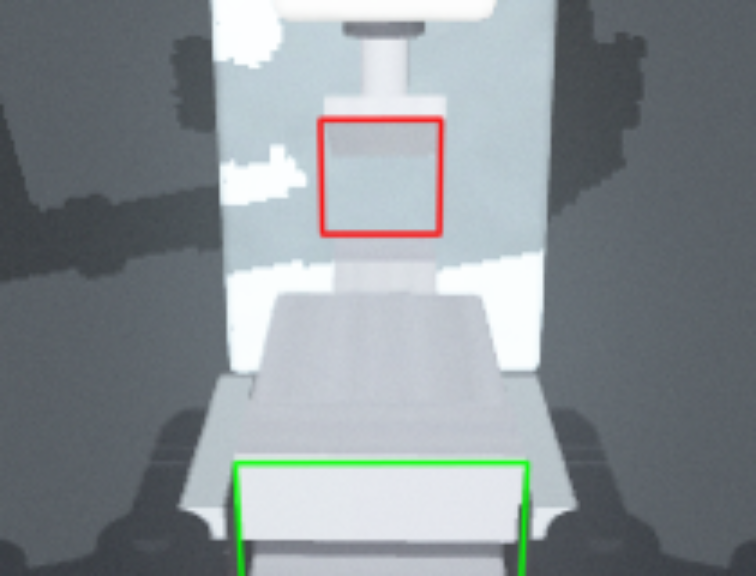

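The part hangs squarely, and its top edge is about 0.7 mm to the +y side of the prediction. I'll shift 1 mm to +y and lower gently.

Call:
jog_arm(
  plan=[
    [0,0.03,-0.4,0],
    [0,0,-0.7,0],
    [0,0,-0.7,0],
    [0,0,-0.4,0],
    [0,0,0,0],
    [0,0,0,0],
    [0,0,0,0],
  ],
)

```text
clock: 17.0
tcp_pos: [576.3, 36.4, 94.0]
eef_rot: [179.9, -0.0, 79.2]
contact_force: [-0.3, 0.2, -3.7]
grip_width: 31.4
finger_force: 59.9
```

Call:
jog_arm(
  plan=[
    [0,0,-0.12,0],
    [0,0,-0.12,0],
    [0,0,-0.12,0],
    [0,0,-0.12,0],
    [0,0,-0.12,0],
    [0,0,-0.12,0],
    [0,0,-0.12,0],
    [0,0,0,0],
    [0,0,0,0],
  ],
)

```text
clock: 17.75
tcp_pos: [575.5, 35.5, 67.8]
eef_rot: [180.0, 0.1, 79.2]
contact_force: [0.2, -4.3, -3.4]
grip_width: 31.1
finger_force: 60.0
```

Call:
jog_arm(
  plan=[
    [0,0,-0.12,0],
    [0,0,-0.12,0],
    [0,0,-0.12,0],
    [0,0,-0.12,0],
    [0,0,-0.12,0],
    [0,0,-0.12,0],
    [0,0,-0.12,0],
    [0,0,-0.12,0],
    [0,0,0,0],
    [0,0,0,0],
  ],
)

```text
clock: 18.58
tcp_pos: [575.5, 35.3, 38.7]
eef_rot: [180.0, 0.1, 79.3]
contact_force: [1.2, -6.8, -4.2]
grip_width: 31.0
finger_force: 60.9
```

Call:
jog_arm(
  plan=[
    [0,-0.05,-0.06,0],
    [0,0,-0.06,0],
    [0,0,-0.05,0],
    [0,0,0,0],
    [0,0,0,0],
    [0,0,0,0],
  ],
)

```text
clock: 19.08
tcp_pos: [575.6, 34.0, 33.9]
eef_rot: [180.0, 0.1, 79.2]
contact_force: [-0.4, -6.1, -2.2]
grip_width: 31.2
finger_force: 61.1
```

Call:
jog_arm(
  plan=[
    [0,0,-0.04,0],
    [0,0,0,0],
    [0,0,0,0],
  ],
)

```text
clock: 19.33
tcp_pos: [575.6, 34.0, 32.9]
eef_rot: [180.0, 0.1, 79.2]
contact_force: [0.2, -6.1, -1.9]
grip_width: 31.6
finger_force: 61.2
```

Call:
jog_arm(
  plan=[
    [0,0,-0.04,0],
    [0,0,0,0],
    [0,0,0,0],
  ],
)

```text
clock: 19.58
tcp_pos: [575.7, 34.1, 32.5]
eef_rot: [180.0, 0.1, 79.3]
contact_force: [-2.9, -6.3, 3.1]
grip_width: 31.5
finger_force: 61.6
```

The part is seated on the base. I'll release it and retreat upward.

Call:
jog_arm(
  plan=[
    [0,0,0,0],
    [0,0,0,0],
    [0,0,0,0],
    [0,0,0,0],
    [0,0,0,0],
    [0,0,0,0],
    [0,0,0.3,0],
    [0,0,0.8,0],
    [0,0,0.8,0],
    [0,0,0.8,0],
  ],
  claw=-1,
)

```text
clock: 20.42
tcp_pos: [575.1, 34.9, 113.9]
eef_rot: [-180.0, 0.0, 79.2]
contact_force: [0.1, 0.3, 0.4]
grip_width: 85.7
finger_force: 0.0
```

Call:
jog_arm(
  plan=[
    [0,0,0.9,0],
    [0,0,0.9,0],
    [0,0,0.9,0],
    [0,0,0.9,0],
    [0,0,0,0],
    [0,0,0,0],
    [0,0,0,0],
  ],
)

```text
clock: 21.0
tcp_pos: [575.2, 34.9, 220.9]
eef_rot: [180.0, -0.0, 79.2]
contact_force: [0.3, -0.0, -0.3]
grip_width: 85.4
finger_force: 0.0
```

Run:
```python
from h import *
p,cam=grab("wrist","w5.png"); s=telemetry.state()
print(s["tcp_pos"],s["contact_force"],s["grip_width"])
o=np.array([575.5,33.3]);a=np.radians(79.2);ey=np.array([np.cos(a),np.sin(a)]);ex=np.array([ey[1],-ey[0]])
im=p[:,:,::-1].copy()
u=proj(cam,[[*(o+16*i*ex+16*j*ey),70] for i,j in[(-1,-1),(1,-1),(1,1),(-1,1)]])
cv2.polylines(im,[np.int32(u*16)],True,(0,0,255),1,cv2.LINE_AA,4)
x,y=map(int,u.mean(0));a=cv2.resize(im[max(y-60,0):y+60,x-60:x+60],(400,400))
t,ct=grab("scene"); v=np.int32(proj(ct,[[540,150,30]])[0]); b=cv2.resize(t[v[1]-55:v[1]+55,v[0]-75:v[0]+35],(400,400))[:,:,::-1]
cv2.imwrite("pics/w5c.png",np.hstack([a,b]))
```

```text
[574.59450594  34.86347614 219.8603353 ] [0.42249965 0.76699074 0.56981011] 85.6767578571904
```

View pics/w5c.png

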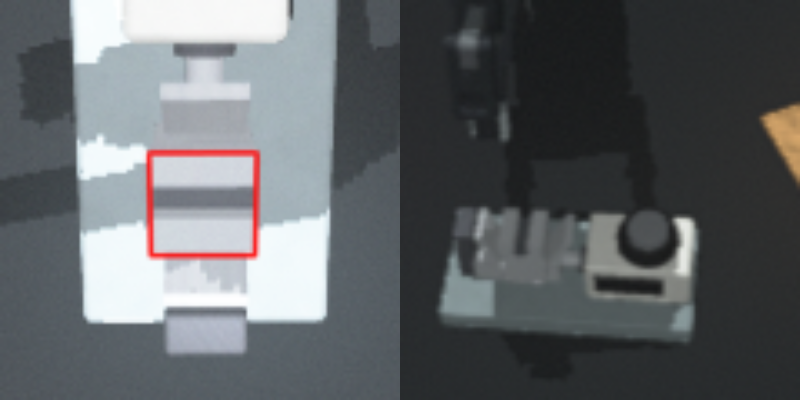

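The slotted block's top fills the master's outline at (203,204) exactly, square and seated. The button is up and the arm is clear, so I'm handing in.

```bash
python3 -c "
from cell import order
print(order.sign_off())"
```

```text
the job is handed in; nothing more can be done
None
```

The job is handed in, with no verdict returned: I pressed zero with the master in place, stood the master on the cork pad, and seated the slotted block squarely in the comparator and released it, the arm clear at about 21 s.

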